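Find the loose casing bolt and hold its cap open

ROBOT

A 6-joint arm with a two-finger parallel gripper is mounted at the origin on the work surface. World frame = base frame: x ahead of the robot, y to its left, z up, the work surface at z = 0. Lengths are in m, angles in rad, forces in N, time in s.
With the tool pointing down it reaches from about 0.25 to 0.775 m from the base axis. Payload 4 kg.
Tool frame: the origin (TCP) lies at the very end of the fingers, on their centre line; the grasp point (between the pads) lies 19 mm behind it; z points along the fingers, y is the line along which they close (so a half turn about z gives the same grasp; the last joint's range is limited). The gripper opens to 85 mm and grips with 20 to 120 N. Pads are 22 mm wide; open, the fingers measure 114 mm over their backs; the gripper's body (76 mm by 85 mm) begins 54 mm behind the grasp point. The pads swing forward as they close: fully open they stand 13 mm farther back than shut.
Start: joints at [1.081, 0.087, 1.371, -0, 1.684, -0.103], TCP at [0.207, 0.509, 0.231] pointing down, gripper open.
Joint ranges: [-3.1, 3.1], [-0.76, 2.03], [0.27, 2.55], [-1.08, 4.22], [0.17, 2.65], [-2.57, 2.57]. Speed limits (rad/s): [2.79, 2.79, 3.14, 3.14, 3.14, 3.14].

INTERFACE

Orientations are given as a unit quaternion [w, x, y, z].
In Python, from cell import env gives the robot as it stands. The module is installed in compiled form; this text tells all that it offers.
- The arm moves only by the shell command python3 -m pendant 'ROWS' [OPENING]. ROWS is JSON, a list of rows, each a list of 4 numbers: the shift along the world's x, y, z normalised to -1 to 1, where 1 is 750 mm, then the turn about the world's z normalised to -1 to 1, where 1 is 60 degrees. A call has 1 to 8 rows; each row shifts and turns the commanded pose from where the row before left it; what a row does not reach is not made up. A row lasts 1/8 s, in which the tool goes at most 62.5 mm and 10.7 degrees, less where a joint would pass 70% of its speed; a pose out of reach is approached as far as the arm can. A call with a number of a shift or a turn outside -1 to 1 is refused whole. A call with a gripper value outside its range is refused whole. OPENING is the gripper command: -1 is shut, 1 is fully open, values between are in proportion, set as the call begins (- or left out, the last holds). The fingers move at their own pace and stop on an object; the grip force is fixed at half the most. Time passes only in rows, so rows that do not move let the fingers close. It gives the time, the measured TCP pose, the force, the opening and the grip force at its end, in the units of the state.
- env.get_obs(): the state, without advancing time (a new reading comes with each control period).
- env.grab_frame(name): name is "scene" or "top"; returns a dict with "img" (420x560x3 uint8, red, green, blue), "fx", "fy", "cx", "cy" (pixels), "cam_to_world" (4x4, takes a point from camera to world coordinates). Camera axes: x right, y down, z forward; pixel columns grow to the right and rows downward; lengths in m; the calibration is good to about 2 mm. A picture is of the moment at which its call begins. There is no depth.
- env.sign_off(): hands the job in; it is judged then, once.
The state is a dict: "time": time; "joints": joint angles; "dq": joint speeds; "joint_torque": joint torques, N m; "tool_pos": TCP position; "tcp_rot": TCP orientation; "contact_force": force on the tool from outside, world axes, zero at the start; "ft_torque": the same for the moment, N m; "width": finger opening in m; "gripper_force": force on a finger pad.
Only numpy, scipy, OpenCV 4.12 (cv2) and the standard library are available. Lean on these libraries where they do the work, as an engineer would, in place of code of your own. Each camera call takes 0.05 s, during which the arm holds its last target. There are 200 camera calls.

TASK

The engine has just been run: first take the pen thermometer out of its holder, hold it upright and still about 8 cm above the round rubber patch on the casing, lens down, for two seconds, and stand it back in its holder. Then tap the bolts from above to find the loose one, which sinks and stays down, lift the cap in front of that bolt by its fin to about 45 degrees, and finish holding it open there, without letting go, so that the nut under it can be reached. Leave the other caps shut and everything else on the bench where it is.

Things in the scene. Friction and masses are not known exactly. Their poses are not given: they have to be found in the camera images.
- casing: Grey aluminium engine casing bolted to the bench (does not move), 176 x 326 mm, its flat top 60 mm above the bench. Origin: centre of its underside. x points away from the robot (within about 0.25 rad), y to the robot's left along the row of three bolts, z up. Far row (x = +50 mm): three bolts standing upright. Near row: three hinged caps, one straight in front of each bolt, at the same y.
- patch (a point): Centre of the round matt rubber measuring patch, 32 mm across, flat on the casing's top between the left and middle bolts (casing frame x = +50, y = +47.5 mm), 61 mm above the bench.
- holder: Grey plastic holder fixed to the bench, 75 x 75 x 50 mm, with one round upright hole of 32 mm diameter in its middle, 42 mm deep (hole floor 8 mm above the bench). Origin: centre of its underside.
- thermometer: Black pen thermometer, a round rod 26 mm in diameter and 140 mm long (about 80 g), at the start standing in the holder's hole, its top 98 mm above the holder. Origin: centre of the lens at its lower end, which tapers to 20 mm over the last 14 mm; z runs up along the rod to its plain end. It measures straight down its own -z. Grip it by the upper part, e.g. 105 mm above the origin.
- bolt_left_head (a point): Centre of the top of the left (casing frame y = +95 mm) bolt's hexagon head, 31 mm wide, with a 34 mm flange under it; 26 mm above the casing's top (86 mm above the bench) at the start. Moves with the bolt.
- bolt_left (a joint): How far the left bolt has sunk, in m: 0 at the start. A tight bolt gives no more than about 2 mm under a firm push; the loose one slides straight down under about 3 N, by up to 9 mm, and stays down. Which of the three is loose differs each time and cannot be seen.
- cap_left (a joint): Opening of the left cap in rad: 0 shut, 1.1 at its stop. Plain aluminium flap, 60 (x) x 50 (y) x 6 mm, 120 g, its top 74 mm above the bench when shut; hinged along its near edge (towards the robot), so its far edge rises and swings back to the robot. It falls shut when let go, from any angle.
- cap_left_grip (a point): Point in the black grip fin on the left cap, 93 mm above the bench when shut and 13 mm below the fin's top. The fin stands up from the cap near its far edge: 24 mm long (casing x), 12 mm thick (casing y), 32 mm tall (its top 106 mm above the bench when shut). Moves with the cap; 42 mm out from the hinge line (at right angles to it) and 23 mm above it when shut; the hinge line runs along the casing's y, at casing x = -62 mm, 70 mm above the bench.
- bolt_mid_head (a point): Centre of the top of the middle (y = 0) bolt's hexagon head, 31 mm wide, with a 34 mm flange under it; 26 mm above the casing's top (86 mm above the bench) at the start. Moves with the bolt.
- bolt_mid (a joint): How far the mid bolt has sunk, in m: 0 at the start. A tight bolt gives no more than about 2 mm under a firm push; the loose one slides straight down under about 3 N, by up to 9 mm, and stays down. Which of the three is loose differs each time and cannot be seen.
- cap_mid (a joint): Opening of the mid cap in rad: 0 shut, 1.1 at its stop. Plain aluminium flap, 60 (x) x 50 (y) x 6 mm, 120 g, its top 74 mm above the bench when shut; hinged along its near edge (towards the robot), so its far edge rises and swings back to the robot. It falls shut when let go, from any angle.
- cap_mid_grip (a point): Point in the black grip fin on the mid cap, 93 mm above the bench when shut and 13 mm below the fin's top. The fin stands up from the cap near its far edge: 24 mm long (casing x), 12 mm thick (casing y), 32 mm tall (its top 106 mm above the bench when shut). Moves with the cap; 42 mm out from the hinge line (at right angles to it) and 23 mm above it when shut; the hinge line runs along the casing's y, at casing x = -62 mm, 70 mm above the bench.
- bolt_right_head (a point): Centre of the top of the right (y = -95 mm) bolt's hexagon head, 31 mm wide, with a 34 mm flange under it; 26 mm above the casing's top (86 mm above the bench) at the start. Moves with the bolt.
- bolt_right (a joint): How far the right bolt has sunk, in m: 0 at the start. A tight bolt gives no more than about 2 mm under a firm push; the loose one slides straight down under about 3 N, by up to 9 mm, and stays down. Which of the three is loose differs each time and cannot be seen.
- cap_right (a joint): Opening of the right cap in rad: 0 shut, 1.1 at its stop. Plain aluminium flap, 60 (x) x 50 (y) x 6 mm, 120 g, its top 74 mm above the bench when shut; hinged along its near edge (towards the robot), so its far edge rises and swings back to the robot. It falls shut when let go, from any angle.
- cap_right_grip (a point): Point in the black grip fin on the right cap, 93 mm above the bench when shut and 13 mm below the fin's top. The fin stands up from the cap near its far edge: 24 mm long (casing x), 12 mm thick (casing y), 32 mm tall (its top 106 mm above the bench when shut). Moves with the cap; 42 mm out from the hinge line (at right angles to it) and 23 mm above it when shut; the hinge line runs along the casing's y, at casing x = -62 mm, 70 mm above the bench.
- washer: Loose steel washer, 26 mm across, 8 mm thick, lying on the casing's top between the middle and right bolts. Origin under its centre.
- socket: Loose steel wrench socket, 26 mm across, 30 mm tall, standing between casing and holder. Origin under its centre.
- wrench: Loose wrench, 180 mm, lying at the right of the casing. Origin near its middle.
- screwdriver: Loose screwdriver lying at the left of the holder. Origin near its middle.
- coffee_can: Closed can, 100 mm across, 140 mm tall, at the far left. Origin under its centre.
- carburettor: Small carburettor, about 70 x 60 x 75 mm, standing beyond the casing. Origin under its centre.
- hammer: Loose hammer lying at the right. Origin near its middle.
Not all that is in view belongs to the job. What is shaped like the holder but green, purple or red is not meant.

How it is judged:
On the way, in this order (a step that is already met when the one before it is completed fails the run):
1. the thermometer is held upright and still above the patch, lens down: within 15 mm sideways, 40 to 130 mm up, for 1 s (horizontal distance between thermometer and patch below 0.015 m and z of thermometer in the frame of patch between 0.04 and 0.13 m and angle between thermometer's own z axis and vertical below 0.15 rad and linear speed of thermometer below 0.03 m/s), for 1 s.
2. the thermometer stands in its holder again, let go (horizontal distance between thermometer and holder below 0.02 m and height (world z) of thermometer below 0.025 m and angle between thermometer's own z axis and vertical below 0.3 rad and contact force between the fingers and thermometer below 0.05 N), for 0.2 s.
3. the loose bolt has been tapped and has sunk by more than 5 mm (value of joint any of bolt_left, bolt_mid, bolt_right above 0.005 m), for 0.1 s.
At the end, for the whole second after the job is handed in: The cap of the sunken (loose) bolt is held by the fingers at more than 0.5 rad (29 degrees) open and still, the other two caps are shut (under 0.1 rad), and the thermometer stands in its holder (within 20 mm of its centre, lens under 25 mm above the bench, leaning less than 0.3 rad) (((value of joint bolt_left above 0.005 m and value of joint cap_left above 0.5 rad and velocity of joint cap_left between -0.15 and 0.15 rad/s) or (value of joint bolt_mid above 0.005 m and value of joint cap_mid above 0.5 rad and velocity of joint cap_mid between -0.15 and 0.15 rad/s) or (value of joint bolt_right above 0.005 m and value of joint cap_right above 0.5 rad and velocity of joint cap_right between -0.15 and 0.15 rad/s)) and (value of joint bolt_left above 0.005 m or value of joint cap_left below 0.1 rad) and (value of joint bolt_mid above 0.005 m or value of joint cap_mid below 0.1 rad) and (value of joint bolt_right above 0.005 m or value of joint cap_right below 0.1 rad) and contact force between the fingers and casing above 0.1 N and horizontal distance between thermometer and holder below 0.02 m and height (world z) of thermometer below 0.025 m and angle between thermometer's own z axis and vertical below 0.3 rad); the arm keeps its last pose, push and grip.
It fails at once if a cap is opened (over 0.3 rad) whose bolt has not sunk ((value of joint cap_left above 0.3 rad and not (value of joint bolt_left above 0.005 m)) or (value of joint cap_mid above 0.3 rad and not (value of joint bolt_mid above 0.005 m)) or (value of joint cap_right above 0.3 rad and not (value of joint bolt_right above 0.005 m))).
It fails at once if another thing on the bench is shifted by more than 40 mm (distance of any of washer, socket, wrench, screwdriver, coffee_can, carburettor, hammer from where it was at the start of the episode above 0.04 m).
It also fails if it takes over 72 s, if anything falls off the work surface, if the arm or the gripper's body presses on something with over 40 N, if the wrist force passes 120 N, or if a joint passes its speed limit or range.

## Working session

There is one attempt and no reset: what is moved stays moved. The work goes in short steps, Python scripts to look and compute and a shell command to move; the robot and the scene stay as the last step left them, time stands still between calls to the robot, and variables do not carry over. Pictures are saved under pics/ and viewed, at most 10 in all, crops included, and the job is handed in when it is done.

```bash
mkdir -p pics
cat > h.py <<'E'
import numpy as np,cv2
from cell import env
def grab(n):
    f=env.grab_frame(n); np.savez('/tmp/%s.npz'%n,**{k:np.array(v) for k,v in f.items()}); return f
def load(n): return dict(np.load('/tmp/%s.npz'%n))
def ray(f,u,v,z):
    T=np.array(f['cam_to_world']); d=T[:3,:3]@np.array([(u-f['cx'])/f['fx'],(v-f['cy'])/f['fy'],1]); o=T[:3,3]
    return o+d*(z-o[2])/d[2]
def proj(f,p):
    T=np.array(f['cam_to_world']); c=T[:3,:3].T@(np.array(p)-T[:3,3]); return np.array([f['fx']*c[0]/c[2]+f['cx'],f['fy']*c[1]/c[2]+f['cy']])
def save(img,n): cv2.imwrite('pics/'+n,cv2.cvtColor(np.ascontiguousarray(img),cv2.COLOR_RGB2BGR))
E
python3 - <<'E'
from h import *
for n in('top','scene'):
    f=grab(n); save(f['img'],n+'0.png'); print(n,f['fx'],np.array(f['cam_to_world']).round(3).tolist())
o=env.get_obs();print({k:np.round(v,3).tolist() for k,v in o.items()})
E
```

```text
top 480.16162994419017 [[-0.005, -0.985, 0.17, 0.299], [-1.0, 0.007, 0.012, -0.024], [-0.012, -0.17, -0.985, 1.391], [0.0, 0.0, 0.0, 1.0]]
scene 411.9092526930609 [[-0.671, 0.605, -0.429, 0.974], [0.742, 0.551, -0.382, 0.394], [0.006, -0.574, -0.819, 1.012], [0.0, 0.0, 0.0, 1.0]]
{'time': 0.1, 'joints': [1.081, 0.088, 1.372, 0.0, 1.684, -0.103], 'dq': [0.0, -0.002, -0.003, -0.004, 0.001, 0.002], 'joint_torque': [0.002, -35.302, -31.422, -0.0, 0.008, -0.0], 'tool_pos': [0.207, 0.509, 0.23], 'tcp_rot': [-0.0, 0.192, 0.981, -0.001], 'contact_force': [0.176, -0.166, -0.97], 'ft_torque': [-0.018, 0.065, -0.004], 'gripper_force': 0.0, 'width': 0.085}
```

View pics/top0.png

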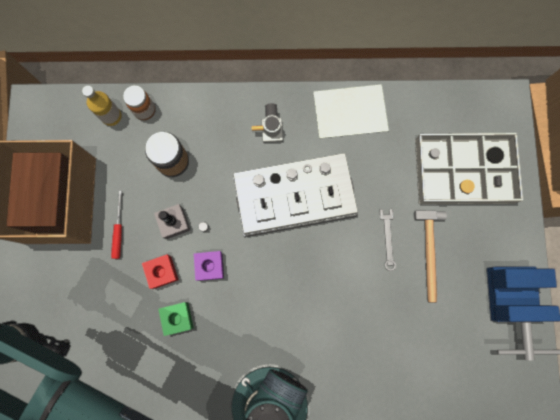

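View pics/scene0.png

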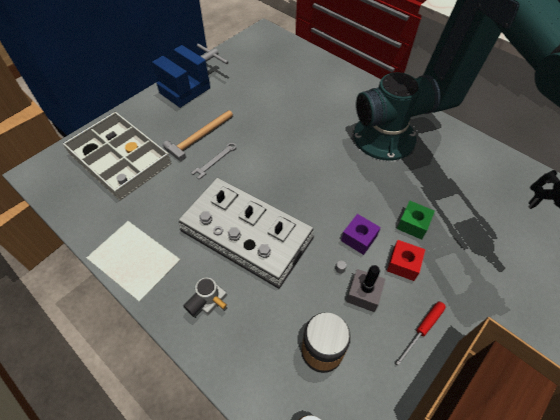

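The top view shows the grey holder with the pen at (171,220). The lookalikes are purple (208,265), red (159,271) and green (175,318). I choose the grey one with the black rod in it. The patch is at about (275,178), the bolts at (259,181), (292,174) and (325,168), and the fins at (264,202), (297,197) and (330,190).

Run:
```python
from h import *
f=load('top'); s=load('scene')
c=f['img'][145:250,145:365]
save(cv2.resize(c[:, :],None,fx=3.6,fy=3.6,interpolation=cv2.INTER_CUBIC),'crop1.png')
hs=cv2.cvtColor(f['img'],cv2.COLOR_RGB2HSV); g=cv2.cvtColor(f['img'],cv2.COLOR_RGB2GRAY)
m=(g>150).astype(np.uint8); m[:145]=0;m[245:]=0;m[:,:225]=0;m[:,365:]=0
m=cv2.morphologyEx(m,cv2.MORPH_CLOSE,np.ones((9,9)))
cs,_=cv2.findContours(m,0,2); k=max(cs,key=cv2.contourArea); r=cv2.minAreaRect(k); b=cv2.boxPoints(r); print('casing box px',b.round(1).tolist())
P=np.array([ray(f,u,v,.06)[:2] for u,v in b]);print(P.round(4).tolist(),'centre',P.mean(0).round(4)); print([np.linalg.norm(P[i]-P[i-1]).round(4) for i in range(4)])
def blobs(f,box,thr,amin=15):
    g=cv2.cvtColor(f['img'],cv2.COLOR_RGB2GRAY); x0,y0,x1,y1=box
    n,l,st,ce=cv2.connectedComponentsWithStats((g[y0:y1,x0:x1]<thr).astype(np.uint8))
    return [(st[i,4],st[i,:4]+[x0,y0,0,0],(ce[i]+[x0,y0]).round(1)) for i in range(1,n) if st[i,4]>=amin]
print('top dark');[print(*q) for q in blobs(f,(245,165,345,215),60)]
print('holder');[print(*q) for q in blobs(f,(150,200,195,240),45)]
print('scene dark');[print(*q) for q in blobs(s,(195,180,300,260),60)]
print('scene pen');[print(*q) for q in blobs(s,(340,255,390,310),40)]
```

```text
casing box px [[225.0, 145.0], [364.0, 145.0], [364.0, 244.0], [225.0, 244.0]]
[[0.7237, 0.1223], [0.7203, -0.2778], [0.4349, -0.2672], [0.4371, 0.1189]] centre [ 0.579  -0.0759]
[np.float64(0.2866), np.float64(0.4001), np.float64(0.2856), np.float64(0.3861)]
top dark
51 [272 174   8   8] [275.2 177.8]
20 [329 187   4   8] [330.2 190.6]
holder
82 [163 214  13  11] [170.  219.5]
scene dark
65 [217 191   7  12] [220.1 196.4]
61 [245 206   8  12] [248.4 211.6]
61 [275 222   7  12] [278.1 227.7]
61 [195 230  51  30] [219.8 245. ]
106 [195 237  39  23] [213.1 248.7]
88 [244 240  11  10] [249.  244.5]
35 [292 250   8  10] [297.1 255.9]
scene pen
26 [386 260   4  12] [388.2 266.6]
281 [361 266  18  27] [369.9 279.1]
176 [346 295  31  15] [360.5 302.7]
```

View pics/crop1.png

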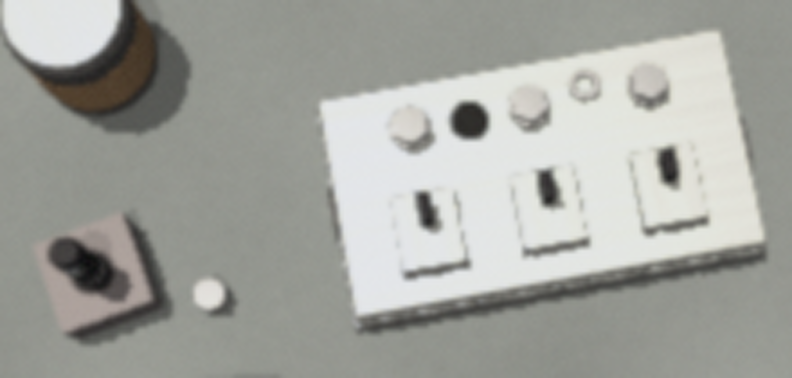

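Run:
```python
from h import *
f=load('top'); s=load('scene')
C=lambda u,v:(u/3.6+145-.36,v/3.6+145-.36)
P=np.array([ray(f,*C(*q),.06)[:2] for q in[(320,101),(718,31),(764,243),(358,315)]])
print('casing',P.mean(0),[np.linalg.norm(P[i]-P[i-1]).round(4) for i in range(4)])
ya=(P[0]-P[1])+(P[3]-P[2]); th=np.arctan2(ya[1],ya[0])-np.pi/2; print('yaw',th)
pt=ray(f,275.2,177.8,.061)[:2]; ps=ray(s,249,244.5,.061)[:2]; print('patch top/scene',pt,ps)
B=np.array([ray(f,*C(*q),.086)[:2] for q in[(410,122),(529,103),(649,79)]]);print('bolts',B)
d=B[0]-B[2];print('yaw bolts',np.arctan2(d[1],d[0])-np.pi/2,np.linalg.norm(d))
F=np.array([ray(s,u,v,.092)[:2] for u,v in[(278.1,227.7),(248.4,211.6),(220.1,196.4)]]);print('fins scene',F)
d=F[0]-F[2];print('yaw fins',np.arctan2(d[1],d[0])-np.pi/2,np.linalg.norm(d))
c,sn=np.cos(th),np.sin(th);R=np.array([[c,-sn],[sn,c]])
for n,o in(('casing centre',P.mean(0)),('via patch',pt-R@[.05,.0475]),('via bolts',B.mean(0)-R@[.05,0]),('via fins',F.mean(0)-R@[-.02,0])):print(n,o.round(4))
H=np.array([ray(f,*C(*q),.05)[:2] for q in[(36,245),(124,212),(157,296),(72,335)]]);print('holder',H.mean(0),[np.linalg.norm(H[i]-H[i-1]).round(3) for i in range(4)])
print('pentop top',ray(f,*C(68,250),.148)[:2],'socket',ray(f,*C(209,294),.03)[:2])
print('pentop scene', [ray(s,374,v,.148)[:2].round(4) for v in(268,270,272)])
save(cv2.resize(s['img'][180:310,190:390],None,fx=4,fy=4,interpolation=cv2.INTER_CUBIC),'crop2.png')
```

```text
casing [ 0.58302015 -0.07690493] [np.float64(0.174), np.float64(0.3216), np.float64(0.1742), np.float64(0.3211)]
yaw 0.17126951503254872
patch top/scene [ 0.62511273 -0.02197859] [ 0.62645588 -0.01955218]
bolts [[ 0.61724001  0.02454315]
 [ 0.63169216 -0.06789492]
 [ 0.65017571 -0.1613957 ]]
yaw bolts 0.17531345710841384 0.18883330671613613
fins scene [[ 0.55055235  0.01505724]
 [ 0.56668683 -0.07821707]
 [ 0.58320961 -0.17147109]]
yaw fins 0.17332268466500445 0.18936555044217737
casing centre [ 0.583  -0.0769]
via patch [ 0.5839 -0.0773]
via bolts [ 0.5838 -0.0768]
via fins [ 0.5865 -0.0748]
holder [0.50683843 0.27214695] [np.float64(0.078), np.float64(0.074), np.float64(0.073), np.float64(0.073)]
pentop top [0.50788235 0.27242768] socket [0.49146528 0.18678111]
pentop scene [array([0.508 , 0.2757]), array([0.5123, 0.2786]), array([0.5165, 0.2815])]
```

View pics/crop2.png

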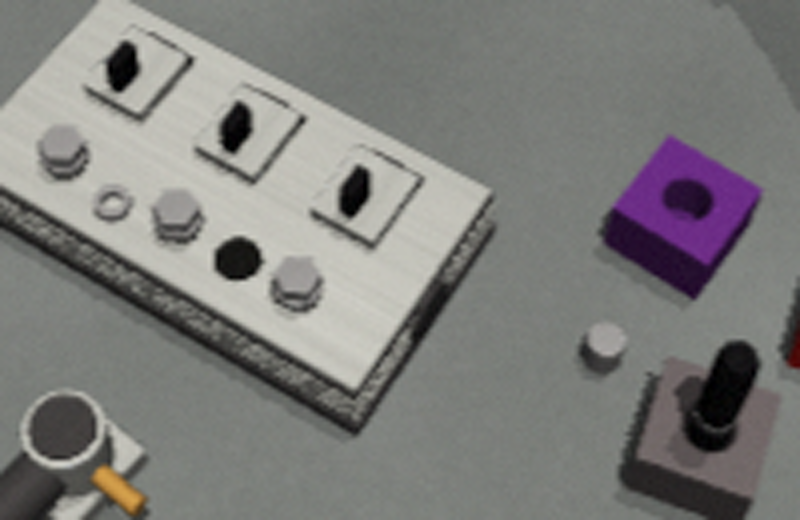

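Crop 2 confirms it: the grey holder carries the pen, whose top is at scene (374,268). Both views put the pen at (0.508, 0.274) and the casing at (0.584, -0.0765) with yaw 0.173. The patch is at (0.6255, -0.021). Moving.

```bash
python3 -m pendant '[[0.05,-0.0393,0,0.067],[0.05,-0.0393,0,0.067],[0.05,-0.0393,0,0.067],[0.05,-0.0393,0,0.067],[0.05,-0.0393,0,0.067],[0.05,-0.0393,0,0.067],[0.05,-0.0393,0,0.067],[0.05,-0.0393,0,0.067]]' 1; python3 -m pendant '[[0,0,0,0]]'
```

```text
time: 1.1
tool_pos: [0.5084, 0.2724, 0.2307]
tcp_rot: [-0.001, -0.088, 0.996, -0.0]
contact_force: [0.6, 0.3, 0.1]
width: 0.0855
gripper_force: 0.0
time: 1.23
tool_pos: [0.5093, 0.2711, 0.23]
tcp_rot: [-0.001, -0.085, 0.996, -0.001]
contact_force: [-1.5, 0.8, -0.1]
width: 0.0855
gripper_force: 0.0
```

```bash
python3 -m pendant '[[-0.001,0.003,-0.045,0],[0,0,-0.045,0],[0,0,-0.045,0],[0,0,-0.045,0],[0,0,0,0]]' 1
python3 - <<'E'
from h import *
f=grab('top');g=grab('scene')
a=cv2.resize(f['img'][180:250,130:210],None,fx=5,fy=5);b=cv2.resize(g['img'][220:320,320:420],None,fx=3.5,fy=3.5)
save(np.hstack([a,b]),'pen.png')
E
```

```text
time: 1.85
tool_pos: [0.5034, 0.2755, 0.0925]
tcp_rot: [-0.004, -0.088, 0.996, -0.001]
contact_force: [-0.3, 0.1, -0.0]
width: 0.0854
gripper_force: 0.0
```

View pics/pen.png

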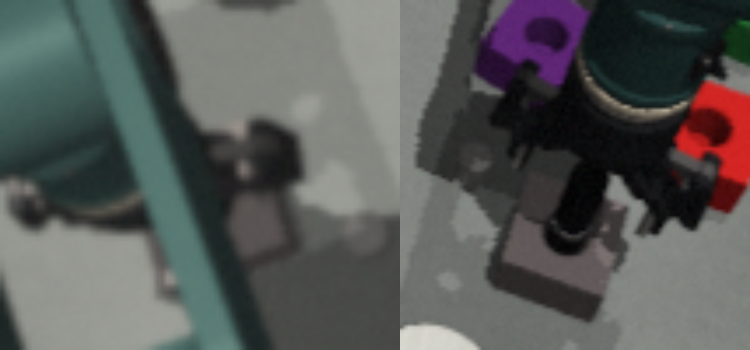

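The crop shows the pen between the open fingers, about midway, with nothing touching. Closing.

```bash
python3 -m pendant '[[0,0,0,0]]' 1; python3 -m pendant '[[0,0,0,0],[0,0,0,0],[0,0,0,0],[0,0,0,0],[0,0,0,0],[0,0,0,0]]' -1
```

```text
time: 2.08
tool_pos: [0.5078, 0.2767, 0.0987]
tcp_rot: [0.002, -0.087, 0.996, 0.001]
contact_force: [0.3, 0.0, 1.6]
width: 0.0854
gripper_force: 0.0
time: 2.82
tool_pos: [0.507, 0.276, 0.0967]
tcp_rot: [0.0, -0.087, 0.996, 0.0]
contact_force: [0.2, 0.8, 2.2]
width: 0.0249
gripper_force: 58.8
```

```bash
python3 -m pendant '[[0,0,0.02,0],[0,0,0.04,0],[0,0,0.05,0],[0,0,0.045,0],[0,0,0.022,0],[0,0,0,0]]' && python3 -m pendant '[[0.01,-0.025,0,0],[0.02,-0.05,0,0],[0.028,-0.07,0,0],[0.028,-0.07,0,0],[0.028,-0.07,0,0],[0.024,-0.06,0,0],[0.014,-0.035,0,0],[0.006,-0.016,0,0]]' && python3 -m pendant '[[0,0,0,0],[0,0,0,0],[0,0,0,0]]'
python3 - <<'E'
from h import *
f=grab('top');g=grab('scene')
save(cv2.resize(g['img'][130:290,150:350],None,fx=3.5,fy=3.5),'hold.png')
E
```

```text
time: 3.58
tool_pos: [0.5073, 0.276, 0.2305]
tcp_rot: [0.001, -0.087, 0.996, 0.0]
contact_force: [0.0, -0.5, -1.1]
width: 0.0244
gripper_force: 58.8
time: 4.58
tool_pos: [0.6246, -0.0241, 0.2265]
tcp_rot: [-0.002, -0.086, 0.996, 0.0]
contact_force: [0.3, 1.0, -1.5]
width: 0.0245
gripper_force: 58.9
time: 4.95
tool_pos: [0.625, -0.0199, 0.2293]
tcp_rot: [0.0, -0.088, 0.996, 0.0]
contact_force: [-0.4, -0.2, -0.6]
width: 0.025
gripper_force: 58.9
```

View pics/hold.png

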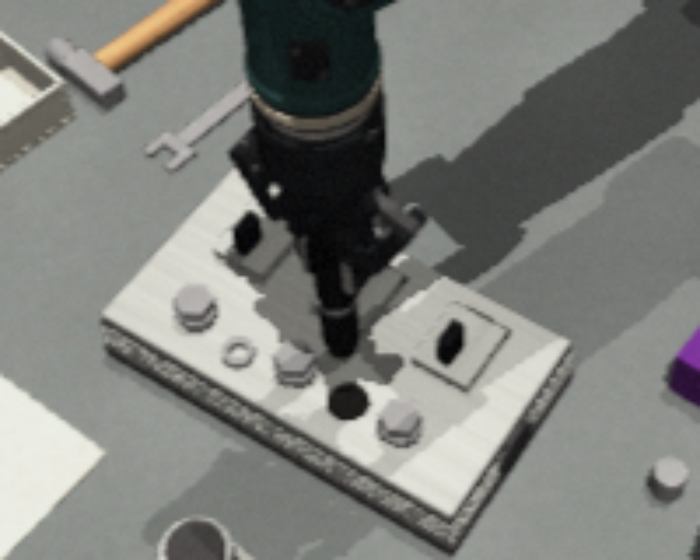

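The pen hangs upright with its lens at about scene (247.5,230), above the patch. I check the lens offset by ray, then hold for 2 s.

```bash
python3 -c "
from h import *
s=load('scene')
for z in(.135,.141,.147):print(z,ray(s,247.5,230.3,z)[:2])
print(proj(s,[.625,-.02,.141]))"; python3 -m pendant '[[0,0,0,0],[0,0,0,0],[0,0,0,0],[0,0,0,0],[0,0,0,0],[0,0,0,0],[0,0,0,0],[0,0,0,0]]'; python3 -m pendant '[[0,0,0,0],[0,0,0,0],[0,0,0,0],[0,0,0,0],[0,0,0,0],[0,0,0,0],[0,0,0,0],[0,0,0,0]]'
```

```text
0.135 [ 0.62722474 -0.01843022]
0.141 [ 0.62959822 -0.01560815]
0.147 [ 0.63197171 -0.01278608]
[247.54211589 228.10623871]
time: 6.05
tool_pos: [0.6253, -0.0212, 0.2291]
tcp_rot: [0.0, -0.087, 0.996, 0.0]
contact_force: [0.4, -1.0, -0.6]
width: 0.0244
gripper_force: 58.9
time: 7.05
tool_pos: [0.6252, -0.0212, 0.2291]
tcp_rot: [-0.0, -0.087, 0.996, 0.0]
contact_force: [0.4, 0.7, -0.4]
width: 0.0248
gripper_force: 58.9
```

```bash
python3 -m pendant '[[-0.01,0.025,0,0],[-0.02,0.05,0,0],[-0.028,0.07,0,0],[-0.028,0.07,0,0],[-0.028,0.07,0,0],[-0.024,0.06,0,0],[-0.014,0.035,0,0],[-0.006,0.016,0,0]]' && python3 -m pendant '[[0,0,0,0],[0,0,0,0],[0,0,0,0],[0,0,0,0]]'
python3 - <<'E'
from h import *
o=env.get_obs();print(o['tool_pos'])
g=grab('scene')
save(cv2.resize(g['img'][200:320,300:440],None,fx=4,fy=4),'ret.png')
E
```

```text
time: 8.05
tool_pos: [0.5051, 0.2781, 0.2293]
tcp_rot: [0.0, -0.089, 0.996, 0.0]
contact_force: [-0.7, 0.3, -0.6]
width: 0.0247
gripper_force: 59.0
time: 8.55
tool_pos: [0.5072, 0.275, 0.2291]
tcp_rot: [-0.0, -0.086, 0.996, -0.0]
contact_force: [0.5, -0.6, -0.4]
width: 0.0243
gripper_force: 59.0
[0.50715704 0.27503142 0.22905101]
```

View pics/ret.png

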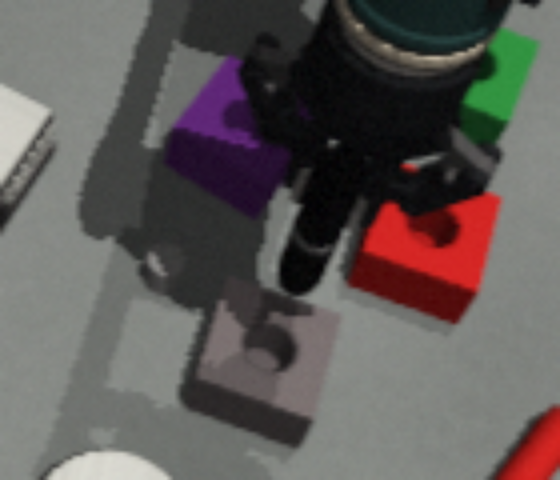

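The holder's hole is at crop (271,349), i.e. scene (367.4,286.9). The lens is at about (298,281), i.e. scene (374.1,269.9).

```bash
python3 -c "
from h import *
s=load('scene')
print(ray(s,367.4,286.9,.05)[:2], ray(s,374.1,269.9,.141)[:2], proj(s,[.508,.2745,.141]),proj(s,[.508,.2745,.05]))"; python3 -m pendant '[[0,0,-0.03,0],[0,0,-0.05,0],[0,0,-0.04,0],[0,0,-0.02,0],[0,0,0,0]]'
```

```text
[0.50959515 0.27981266] [0.50815564 0.27768446] [373.00327173 269.01702562] [366.02387324 285.12973462]
time: 9.22
tool_pos: [0.5063, 0.2754, 0.1231]
tcp_rot: [-0.001, -0.087, 0.996, -0.0]
contact_force: [0.0, 0.0, 0.3]
width: 0.025
gripper_force: 58.9
```

```bash
python3 -m pendant '[[0.001,0.001,-0.014,0],[0,0,-0.012,0],[0,0,-0.006,0],[0,0,0,0],[0,0,0,0]]'
```

```text
time: 9.85
tool_pos: [0.5077, 0.2767, 0.1004]
tcp_rot: [0.0, -0.087, 0.996, 0.0]
contact_force: [-0.5, 0.2, -0.8]
width: 0.0247
gripper_force: 58.9
```

```bash
python3 -m pendant '[[0,0,-0.003,0],[0,0,-0.002,0],[0,0,0,0],[0,0,0,0]]'; python3 -m pendant '[[0,0,0,0],[0,0,0,0],[0,0,0,0],[0,0,0,0],[0,0,0,0],[0,0,0,0]]' 1; python3 -m pendant '[[0,0,0.02,0],[0,0,0.05,0],[0,0,0.06,0],[0,0,0.04,0],[0,0,0.01,0]]'
```

```text
time: 10.35
tool_pos: [0.5077, 0.2767, 0.0967]
tcp_rot: [0.0, -0.087, 0.996, 0.0]
contact_force: [0.1, 0.4, 0.4]
width: 0.0244
gripper_force: 59.2
time: 11.1
tool_pos: [0.5075, 0.2766, 0.0963]
tcp_rot: [0.0, -0.087, 0.996, 0.0]
contact_force: [-0.4, -0.6, 0.3]
width: 0.0856
gripper_force: 0.0
time: 11.72
tool_pos: [0.5087, 0.2771, 0.2356]
tcp_rot: [0.003, -0.087, 0.996, 0.001]
contact_force: [-0.0, 0.3, -0.1]
width: 0.0853
gripper_force: 0.0
```

```bash
python3 -m pendant '[[0.01,-0.025,0,0],[0.022,-0.05,0,0],[0.028,-0.065,0,0],[0.028,-0.065,0,0],[0.026,-0.06,0,0],[0.019,-0.042,0,0],[0.01,-0.02,0,0],[0.003,-0.008,0,0]]' -1; python3 -m pendant '[[0,0,-0.05,0],[0,0,-0.05,0],[0,0,-0.03,0],[0,0,0,0],[0,0,0,0]]';python3 - <<'E'
from h import *
f=grab('top');g=grab('scene')
a=cv2.resize(g['img'][180:310,190:390],None,fx=4,fy=4)
save(a,'tap.png')
E
```

```text
time: 12.72
tool_pos: [0.6166, 0.0243, 0.2297]
tcp_rot: [-0.001, -0.087, 0.996, 0.0]
contact_force: [-0.3, 0.6, 0.3]
width: -0.0002
gripper_force: 0.0
time: 13.35
tool_pos: [0.6174, 0.0261, 0.1352]
tcp_rot: [0.001, -0.088, 0.996, 0.0]
contact_force: [-0.7, 0.2, 0.3]
width: 0.0001
gripper_force: 0.0
```

View pics/tap.png

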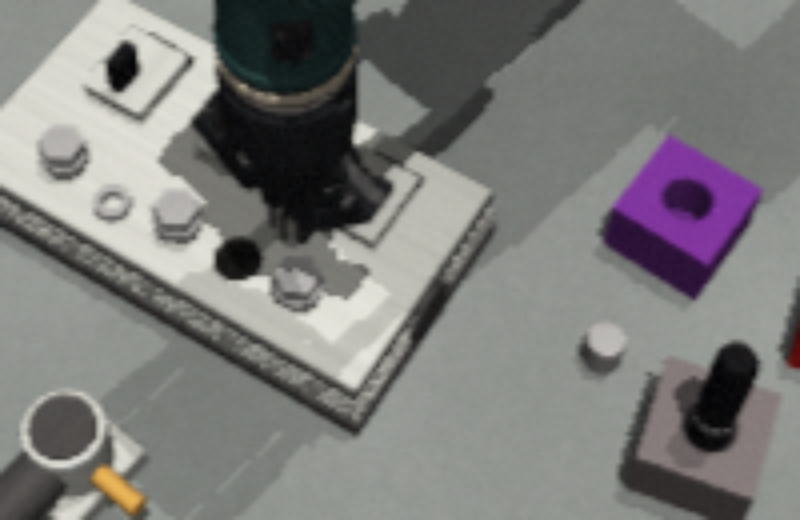

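The pen stands in its holder as before, and the closed fingertips are above the left bolt. Tapping.

```bash
python3 -m pendant '[[0,0,-0.025,0],[0,0,-0.025,0],[0,0,-0.01,0],[0,0,0,0]]'; python3 -m pendant '[[0,0,-0.002,0],[0,0,-0.002,0],[0,0,-0.002,0],[0,0,0,0]]';  python3 -m pendant '[[0,0,-0.002,0],[0,0,-0.002,0],[0,0,0,0]]'
```

```text
time: 13.95
tool_pos: [0.6164, 0.0253, 0.0876]
tcp_rot: [-0.001, -0.087, 0.996, 0.0]
contact_force: [0.9, 0.6, 0.1]
width: -0.0003
gripper_force: 0.0
time: 14.45
tool_pos: [0.6173, 0.0253, 0.0856]
tcp_rot: [0.001, -0.087, 0.996, -0.0]
contact_force: [-2.4, -0.6, 5.7]
width: 0.0002
gripper_force: 2.4
time: 14.82
tool_pos: [0.6174, 0.0253, 0.0854]
tcp_rot: [0.001, -0.087, 0.996, -0.0]
contact_force: [-7.0, 0.3, 13.9]
width: -0.0002
gripper_force: 7.2
```

The left bolt is tight. Middle next.

```bash
python3 -m pendant '[[0,0,0.03,0],[0.004,-0.02,0.025,0],[0.007,-0.045,0,0],[0.007,-0.042,0,0],[0.004,-0.018,-0.02,0],[0,0,-0.022,0],[0,0,-0.008,0],[0,0,0,0]]'; python3 -m pendant '[[0,0,-0.002,0],[0,0,-0.002,0],[0,0,0,0]]';  python3 -m pendant '[[0,0,-0.002,0],[0,0,-0.002,0],[0,0,0,0]]'
```

```text
time: 15.82
tool_pos: [0.6326, -0.0682, 0.0856]
tcp_rot: [-0.001, -0.088, 0.996, -0.001]
contact_force: [-4.1, -2.6, 7.0]
width: -0.0001
gripper_force: 3.2
time: 16.2
tool_pos: [0.6327, -0.0683, 0.0854]
tcp_rot: [-0.0, -0.088, 0.996, -0.001]
contact_force: [-7.5, -2.6, 15.3]
width: 0.0002
gripper_force: 7.5
time: 16.58
tool_pos: [0.6328, -0.0683, 0.0853]
tcp_rot: [0.0, -0.088, 0.996, -0.001]
contact_force: [-11.8, -2.2, 24.4]
width: 0.0001
gripper_force: 12.0
```

The middle bolt is tight too, so it should be the right one.

```bash
python3 -m pendant '[[0,0,0.035,0],[0.004,-0.02,0.025,0],[0.007,-0.045,0,0],[0.007,-0.042,0,0],[0.004,-0.018,-0.02,0],[0,0,-0.022,0],[0,0,-0.008,0],[0,0,0,0]]'; python3 -m pendant '[[0,0,-0.004,0],[0,0,-0.004,0],[0,0,-0.003,0],[0,0,0,0]]'
```

```text
time: 17.58
tool_pos: [0.6493, -0.1606, 0.0851]
tcp_rot: [-0.001, -0.088, 0.996, 0.001]
contact_force: [0.1, 0.3, 1.6]
width: -0.0
gripper_force: 0.0
time: 18.08
tool_pos: [0.6503, -0.162, 0.0786]
tcp_rot: [0.0, -0.087, 0.996, 0.0]
contact_force: [1.0, 0.4, 1.6]
width: -0.0002
gripper_force: 0.7
```

It sinks and stays: the right bolt is loose. I finish the push, rise, open, and move over the right fin.

```bash
python3 -m pendant '[[0,0,-0.003,0],[0,0,0,0]]'; python3 -m pendant '[[0,0,0.035,0],[0,0,0.05,0],[0,0,0.03,0],[-0.03,-0.005,0,0],[-0.04,-0.006,0,0],[-0.022,-0.004,0,0],[0,0,0,0],[0,0,0,0]]' 1
python3 - <<'E'
from h import *
f=grab('top');g=grab('scene')
a=cv2.resize(f['img'][150:240,260:360],None,fx=4,fy=4);b=cv2.resize(g['img'][150:250,170:270],None,fx=3.6,fy=3.6)
save(np.hstack([a,b]),'fin.png')
E
```

```text
time: 18.32
tool_pos: [0.6503, -0.1621, 0.0771]
tcp_rot: [0.001, -0.087, 0.996, -0.0]
contact_force: [-1.0, 1.4, 4.8]
width: -0.0001
gripper_force: 2.4
time: 19.32
tool_pos: [0.5814, -0.1735, 0.162]
tcp_rot: [0.0, -0.087, 0.996, 0.0]
contact_force: [0.2, 0.6, -0.2]
width: 0.0851
gripper_force: 0.0
```

View pics/fin.png

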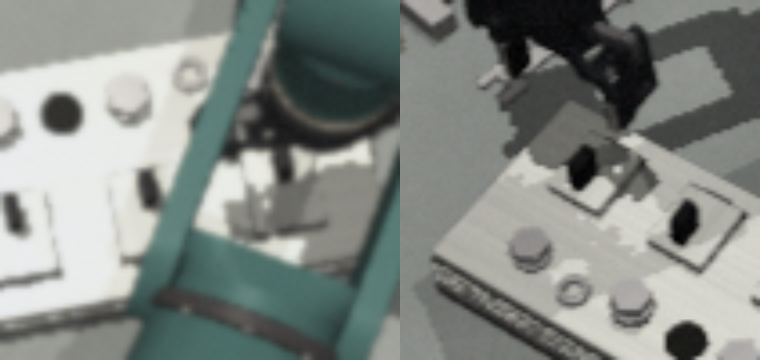

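The right bolt's head is visibly lower, and the gripper is open above the right fin. Going down and gripping.

```bash
python3 -m pendant '[[0,0,-0.03,0],[0,0,-0.04,0],[0,0,-0.025,0],[0,0,-0.011,0],[0,0,0,0],[0,0,0,0]]' 1;  python3 -m pendant '[[0,0,0,0],[0,0,0,0],[0,0,0,0],[0,0,0,0],[0,0,0,0],[0,0,0,0],[0,0,0,0]]' -1
```

```text
time: 20.18
tool_pos: [0.5819, -0.1737, 0.0842]
tcp_rot: [0.001, -0.087, 0.996, -0.0]
contact_force: [-0.5, 0.9, 0.5]
width: 0.0856
gripper_force: 0.0
time: 21.05
tool_pos: [0.5809, -0.1729, 0.0831]
tcp_rot: [-0.0, -0.087, 0.996, 0.0]
contact_force: [-1.2, 3.5, 3.0]
width: 0.0106
gripper_force: 60.8
```

```bash
python3 -m pendant '[[-0.004,-0.0007,0.0046,0],[-0.004,-0.0007,0.0045,0],[-0.0048,-0.0008,0.0038,0],[-0.0048,-0.0008,0.0037,0],[0,0,0,0]]'; python3 -m pendant '[[-0.0053,-0.0009,0.0029,0],[-0.0053,-0.001,0.0028,0],[-0.0058,-0.001,0.0019,0],[-0.0058,-0.001,0.0018,0],[-0.005,-0.0009,0.0008,0],[-0.0046,-0.0008,0.0007,0],[0,0,0,0],[0,0,0,0]]'
python3 - <<'E'
from h import *
f=grab('top');g=grab('scene')
a=cv2.resize(f['img'][150:240,260:360],None,fx=4,fy=4);b=cv2.resize(g['img'][150:250,170:270],None,fx=3.6,fy=3.6)
save(np.hstack([a,b]),'open.png')
E
```

```text
time: 21.68
tool_pos: [0.569, -0.175, 0.0934]
tcp_rot: [0.001, -0.087, 0.996, 0.001]
contact_force: [4.9, 2.6, -5.9]
width: 0.0109
gripper_force: 58.8
time: 22.68
tool_pos: [0.5458, -0.1791, 0.1017]
tcp_rot: [0.002, -0.087, 0.996, 0.001]
contact_force: [6.9, 3.7, -7.3]
width: 0.0103
gripper_force: 58.3
```

View pics/open.png

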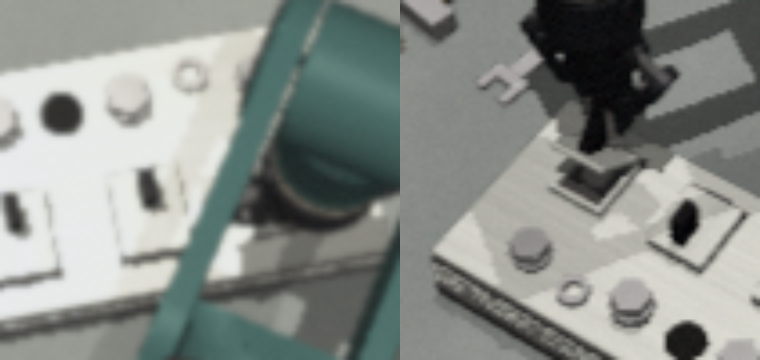

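The right cap is lifted with the fin in the fingers, and its far edge is raised near crop (605,160). I check the angle by projecting the edge corner; the left corner is seen at about (642,160), i.e. scene (237.2,194.4).

```bash
python3 - <<'E'
from h import *
s=load('scene');R=np.array([[.985,-.172],[.172,.985]])
for d in(0,20,30,40,45,50):
    t=np.radians(d)
    out=[]
    for y in(-.07,-.12):
        p=R@[-.062+.06*np.cos(t)-.004*np.sin(t),y]+[.5845,-.0755]
        q=proj(s,[*p,.07+.06*np.sin(t)+.004*np.cos(t)]); out.append(((q-[170,150])*3.6+[400,0]).round())
    print(d,out)
E
python3 -m pendant '[[0,0,0,0],[0,0,0,0],[0,0,0,0],[0,0,0,0],[0,0,0,0],[0,0,0,0],[0,0,0,0],[0,0,0,0]]'
```

```text
0 [array([596., 209.]), array([544., 180.])]
20 [array([597., 189.]), array([545., 160.])]
30 [array([600., 177.]), array([547., 149.])]
40 [array([604., 165.]), array([551., 137.])]
45 [array([607., 159.]), array([554., 130.])]
50 [array([609., 152.]), array([556., 124.])]
time: 23.78
tool_pos: [0.5458, -0.1791, 0.1017]
tcp_rot: [0.002, -0.087, 0.996, 0.001]
contact_force: [8.1, 3.2, -7.7]
width: 0.01
gripper_force: 58.3
```

The edge runs from (553,137) to (605,170), which matches about 40°. It is steady and gripped.

```bash
python3 -c "
from cell import env
print(env.sign_off())"
```

```text
the job is handed in; nothing more can be done
None
```

The job is handed in, with no verdict returned: I held the thermometer over the patch for over 2 s and stood it back in its holder, found the right bolt loose (sunk about 9 mm), and the gripper is holding the right cap open at about 40 degrees.

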